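# Set the sprung tweezers from the cupboard door to the marked gap

### The arm

A 6-joint arm with a two-finger parallel gripper is mounted at the origin on the work surface. World frame = base frame: x ahead of the robot, y to its left, z up, the work surface at z = 0. Lengths are in mm, angles in rad, forces in N, time in s.
With the tool pointing down it reaches from about 275 to 825 mm from the base axis. Payload 4.9 kg.
Tool frame: the origin (TCP) lies at the centre of the arm's flange, where the gripper is bolted on; the fingertips stand 173 mm ahead of it and the grasp point (between the pads) lies 155 mm ahead of it; z points along the fingers, y is the line along which they close (so a half turn about z gives the same grasp; the last joint's range is limited). The gripper opens to 85 mm and grips with 20 to 120 N. Pads are 22 mm wide; open, the fingers measure 114 mm over their backs; the gripper's body (76 mm by 85 mm) begins 54 mm behind the grasp point. The pads swing forward as they close: fully open they stand 13 mm farther back than shut.
Start: joints at [1.032, 0.326, -0.193, 1.052, 0, 1.437], TCP at [216.606, 505.57, 404.681] pointing down, gripper open.
Joint ranges: [-2.65, 2.65], [-0.97, 1.79], [-1.3, 1.35], [-1.93, 2.1], [-1.47, 1.37], [-3.14, 3.14]. Speed limits (rad/s): [2.57, 2.57, 3.14, 3.14, 3.14, 3.14].

### API

Orientations are given as a unit quaternion [w, x, y, z].
In Python, from plant import * gives the robot as it stands. The module is installed in compiled form; this text tells all that it offers.
- The arm moves only by the shell command python3 -m inch 'ROWS' [FORCE]. ROWS is JSON, a list that holds one entry, the list of rows, each a list of 5 numbers: the shift along the world's x, y, z in mm, then the turn about the world's z in degrees, then the finger opening in mm, from 0 to 85.4. A call has 1 to 8 rows; each row shifts and turns the commanded pose from where the row before left it; what a row does not reach is not made up. A row lasts 1/12 s, in which the tool goes at most 41.7 mm and 7.16 degrees, less where a joint would pass 70% of its speed; a pose out of reach is approached as far as the arm can. A call with a gripper value outside its range is refused whole. The fingers move at their own pace and stop on an object; FORCE is the grip in N (left out, the last holds). Time passes only in rows, so rows that do not move let the fingers close. It gives the time, the measured TCP pose, the force, the opening and the grip force at its end, in the units of the state.
- get_obs(): the state, without advancing time (a new reading comes with each control period).
- snapshot(name): name is "scene" or "top"; returns a dict with "pixels" (400x640x3 uint8, red, green, blue), "range_z" (400x640 float32, mm along the optical axis (not along the pixel's ray), 0 where there is no reading), "fx", "fy", "cx", "cy" (pixels), "xyz" and "rotation" of the camera in the world. Camera axes: x right, y up, looking along -z (the intrinsics and any distortion apply to the point x, -y, -z); pixel columns grow to the right and rows downward; lengths in mm; the calibration is good to about 2 mm. A picture is of the moment at which its call begins.
- hand_in(): hands the job in; it is judged then, once.
Trained networks look in a picture, given as the dict that the camera call returned (one of the last four; its "shot" number tells which), for a name from the list of things; names that differ only in an ending like _2 or _b are one class to them, and where a whole thing is asked for, a point or a joint stands for the part that bears it (a point fixed in the world has none). Each returns a list of dicts, best first, with "conf" (0 to 1); they miss things now and then, are a little off and sometimes report something else, mostly with a low value. They report only what shows in the picture. A call takes as long as a camera call.
- spot_in(picture, label): "bbox" ([left, top, width, height] in pixels, round what is visible of it).
- outline_of(picture, label): "mask" (400x640 bool, what is visible of it) and "bbox" ([left, top, width, height] in pixels, round what is visible of it).
The state is a dict: "time_s": time; "joint_positions": joint angles; "joint_velocities": joint speeds; "effort": joint torques, N m; "tcp_pos": TCP position; "orientation": TCP orientation; "force": force on the tool from outside, world axes, zero at the start; "wrist_torque": the same for the moment, N m; "opening": finger opening in mm; "gripper_force": force on a finger pad.
Only numpy, scipy, OpenCV 4.12 (cv2) and the standard library are available. Lean on these libraries where they do the work, as an engineer would, in place of code of your own. Each camera call takes 0.05 s, during which the arm holds its last target. There are 200 camera calls.

### The job

Swing the little tool cupboard's door wide open (its handle is the upright bar) and lift the sprung tweezers off the tray inside the door, level, to higher than the roof. Squeeze their legs until the pointer pin is in line with the black marker on the cross scale, hold that gap steady for a couple of seconds, and finish still holding it there, with the door open and jar, tape roll and phone undisturbed.

Things in the scene. Friction and masses are not known exactly. Their poses are not given: they have to be found in the camera images.
- cupboard: Fixed low plywood tool cupboard, 200 deep (x) by 330 wide (y) by 160 mm high. Origin: centre of its underside on the bench; its front with the door faces its own -x. A fixed rail 12 mm thick closes the front above the door.
- door_hinge (a point): Point on the door's vertical hinge axis, 128 mm above the bench (the door's top edge), at the cupboard's right edge seen from the robot (cupboard frame x -100, y -150 mm). Axes as the cupboard's when shut, turning with the door: the panel fills x -12 to 0, y -15 to +311 mm, and stands 10 to 128 mm above the bench. Inside it (+x) is the tray.
- door_handle (a point): Grip point of the door's handle, 105 mm above the bench: a round upright steel bar, 12 mm thick, free at its top (128 mm above bench), held from below by an arm from the panel 66 mm above bench. In the axes of door_hinge it lies at x -54, y +255 mm, 42 mm out from the panel's face. Axes turn with the door.
- tray (a point): Point on the tray inside the door, level with the tops of its two cross rests (90 mm above bench), 165 mm along the door from the hinge and 62 mm behind the panel's inner face. Axes as door_hinge. Tray floor: 60 mm above bench, x -62 to +48, y -129 to +79, with a low lip (top 72 mm above bench) at x +43 to +48. Rests 8 mm wide at y -65 and +37, x -42 to +42.
- door (a joint): Door angle, rad: 0 shut, grows as it opens, anticlockwise seen from above, the free edge coming towards the robot and then to the right; stop at 1.95. Light friction, about 0.5 to 1 N at the handle; stays where it is left. Wide open: past about 75 degrees.
- tweezers: Sprung steel tweezers, 200 mm long, 90 g, flat on the tray's rests. Origin: underside, midway between the finger pads; x to the tips (x +65; rear -135 mm), y left, z up. It balances near its origin. Legs 5 mm thick, 14 mm tall, joined at the rear; right fixed, left hinged. Open: 39 mm over the pads, 36 mm tip gap. Cross scale (x 43 to 53, y -23 to +29, z 15 to 18) on the right leg.
- grip (a point): Point midway between the finger pads, 7 mm above the tweezers' underside: pinch here, across y. The pads are flat dark plates on the outside of each leg, 26 mm long (x -13 to +13), 14 mm tall. Axes as the tweezers'.
- leg (a joint): Angle of the hinged left leg, rad: 0 open (stop), grows as squeezed, to 0.18. Hinge 115 mm behind the finger pads, at y +5.5 mm. Preloaded return spring: 0.5 N m plus 7 N m/rad, so 4 N at the pads to begin, 8 to 13 N at the marks. Squeezing the pads 1 mm closer moves the pointer 1.5 mm and turns the leg 0.0087.
- pointer (a point): Top of the pointer pin, a 3 mm upright dark pin on the left leg in front of the cross scale, 173 mm from the leg's hinge, 26 mm above the underside. In the tweezers' frame its y is 5.5 mm + 173 mm x sin(0.0825 - leg).
- marker (a joint): Setting of the black marker on the cross scale, m: 0 to 0.012, fixed by friction, differs each time. In the tweezers' frame the marker stands at y = -4 mm + this value. The pointer in line with it means the same y. The tips are then about 11 mm + this value apart.
- mark (a point): Tip of the marker, a black clip 3 mm wide (along y) on the cross scale, 19.5 mm above the tweezers' underside. Axes as the tweezers'.
- jar: Clear lidded jar, 76 mm wide, 100 mm high. Origin: centre of its underside. Leave alone.
- tape: Paper tape roll lying flat, 90 mm across, 24 mm high. Origin: centre of its underside. Leave alone.
- phone: Black phone lying flat, 145 x 70 x 9 mm. Origin: centre of its underside. Leave alone.

How it is judged (in metres and radians):
On the way, in this order (a step that is already met when the one before it is completed fails the run):
1. the door is swung wide open, past 1.3 rad (value of joint door above 1.3 rad), for 0.1 s.
2. the tweezers are held by the fingers above the roof, level, pointer in line with the marker, for a second (height (world z) of tweezers above 0.165 m and angle between tweezers's own z axis and vertical below 0.35 rad and contact force between the fingers and tweezers above 1 N and y of pointer in the frame of mark between -0.0025 and 0.0025 m), for 1 s.
At the end, for the whole second after the job is handed in: Fingers still hold the tweezers in the air, underside over 165 mm above the bench (roof: 160), within 20 degrees of level, at rest, pointer within 2.5 mm of the marker along the scale; door open past 1.2 rad; jar, tape and phone within 30 mm of their starts (all of step 2 and value of joint door above 1.2 rad and linear speed of tweezers below 0.03 m/s and velocity of joint leg between -0.1 and 0.1 rad/s and distance of each of jar, tape, phone from where it was at the start of the episode below 0.03 m); the arm keeps its last pose, push and grip.
It fails at once if the jar, the tape roll or the phone is knocked about (distance of any of jar, tape, phone from where it was at the start of the episode above 0.03 m).
It also fails if it takes over 58 s, if anything falls off the work surface, if the arm or the gripper's body presses on something with over 40 N, if the wrist force passes 120 N, or if a joint passes its speed limit or range.

## Working session

There is one attempt and no reset: what is moved stays moved. The work goes in short steps, Python scripts to look and compute and a shell command to move; the robot and the scene stay as the last step left them, time stands still between calls to the robot, and variables do not carry over. Pictures are saved under pics/ and viewed, at most 10 in all, crops included, and the job is handed in when it is done.

```bash
mkdir -p pics; cat > h.py <<'E'
from plant import *
import numpy as np, cv2
def pts(s,mask=None):
    z=s["range_z"]; v,u=np.indices(z.shape)
    m=z>0
    if mask is not None: m&=mask
    x=(u[m]-s["cx"])/s["fx"]*z[m]; y=(v[m]-s["cy"])/s["fy"]*z[m]
    R=np.array(s["rotation"])
    if R.shape!=(3,3):
        from scipy.spatial.transform import Rotation as Ro
        R=Ro.from_quat(R,scalar_first=True).as_matrix()
    return np.c_[x,-y,-z[m]]@R.T+np.array(s["xyz"])
def save(s,n): cv2.imwrite("pics/"+n,s["pixels"][...,::-1])
E
python3 - <<'E'
from h import *
o=get_obs(); print(o)
for n in("scene","top"):
    s=snapshot(n); save(s,n+"0.png"); print(n,s["xyz"],s["rotation"],s["fx"],s["cx"],s["cy"],[k for k in s])
    for l in ["cupboard","door_handle","tweezers","jar","tape","phone"]:
        for d in outline_of(s,l)[:1]:
            p=pts(s,d["mask"]); print(l,round(d["conf"],2),d["bbox"],np.percentile(p,[2,50,98],axis=0).round().tolist() if len(p) else None)
E
```

```text
{'time_s': 0.0, 'joint_positions': array([ 1.03179737e+00,  3.26948383e-01, -1.93594067e-01,  1.05200557e+00,
        3.29256718e-05,  1.43658119e+00]), 'joint_velocities': array([ 3.41073994e-04,  5.24535776e-05, -1.24645239e-03, -5.23585356e-04,
        3.04391004e-04, -2.37764922e-03]), 'effort': array([ 4.99023754e-04, -4.43400514e+01,  2.62439060e+01,  1.54794194e-02,
       -8.34274942e-05, -9.00543512e-06]), 'tcp_pos': array([216.44484814, 505.30639413, 403.89526025]), 'orientation': array([-3.04818913e-04,  2.01012930e-01,  9.79588197e-01, -8.21256418e-04]), 'force': array([ 0.57810828,  0.0855492 , -0.0533507 ]), 'wrist_torque': array([-0.03704096, -0.05610759, -0.01115768]), 'gripper_force': 0.0, 'opening': 85.41992745402645}
scene [1168.40428699 -113.67544038  831.14629136] [0.78129052 0.28782358 0.19788918 0.51728385] 436.92950726194346 319.3947894151001 197.42655346208076 ['pixels', 'range_z', 'fx', 'fy', 'cx', 'cy', 'xyz', 'rotation', 'shot']
cupboard 0.88 [166.3, 208.2, 208.9, 184.2] [[658.0, -218.0, 15.0], [806.0, -69.0, 160.0], [876.0, 97.0, 162.0]]
door_handle 0.49 
[... 457 characters left out ...]
  0.04559243 -0.04041707 -0.69618885] 363.4829510539567 324.166359238148 195.41741308590133 ['pixels', 'range_z', 'fx', 'fy', 'cx', 'cy', 'xyz', 'rotation', 'shot']
cupboard 0.9 [324.5, 70.0, 158.0, 117.5] [[643.0, -213.0, 37.0], [743.0, -56.0, 160.0], [863.0, 102.0, 163.0]]
door_handle 0.75 [326.7, 159.9, 138.8, 25.2] [[623.0, -205.0, 15.0], [654.0, -45.0, 78.0], [669.0, 105.0, 128.0]]
jar 0.72 [195.2, 234.7, 40.8, 32.2] [[424.0, 336.0, 12.0], [457.0, 362.0, 99.0], [489.0, 403.0, 102.0]]
tape 0.86 [254.3, 240.7, 33.9, 42.2] [[391.0, 206.0, -1.0], [431.0, 251.0, 23.0], [475.0, 291.0, 27.0]]
phone 0.62 [205.9, 182.5, 46.5, 57.2] [[495.0, 314.0, 4.0], [557.0, 362.0, 9.0], [624.0, 410.0, 12.0]]
```

```bash
python3 - <<'E'
from h import *
s=snapshot("top"); p=pts(s); p=p[(p[:,0]>600)&(p[:,0]<900)&(p[:,1]<150)&(p[:,1]>-260)]
r=p[(abs(p[:,2]-160)<6)]
print(cv2.minAreaRect(r[:,:2].astype(np.float32)))
print(cv2.boxPoints(cv2.minAreaRect(r[:,:2].astype(np.float32))))
h=p[(abs(p[:,2]-128)<5)&(p[:,0]<640)]; print("handle",len(h),np.median(h,axis=0),h.round()[:20].tolist())
E
```

```text
((760.0977172851562, -56.85514831542969), (329.96136474609375, 212.63401794433594), 84.7989730834961)
[[ 639.2629   -211.51889 ]
 [ 851.0214   -230.79425 ]
 [ 880.93256    97.80859 ]
 [ 669.174     117.083954]]
handle 25 [622.73012312  60.03154589 125.46301246] [[639.0, -204.0, 124.0], [639.0, -208.0, 125.0], [637.0, -204.0, 123.0], [637.0, -207.0, 123.0], [637.0, -208.0, 125.0], [637.0, -211.0, 125.0], [627.0, 62.0, 126.0], [627.0, 60.0, 126.0], [625.0, 64.0, 125.0], [625.0, 62.0, 127.0], [624.0, 60.0, 129.0], [625.0, 58.0, 126.0], [623.0, 67.0, 124.0], [623.0, 64.0, 125.0], [622.0, 62.0, 128.0], [622.0, 60.0, 130.0], [622.0, 58.0, 128.0], [620.0, 67.0, 125.0], [620.0, 64.0, 126.0], [620.0, 62.0, 128.0]]
```

View pics/top0.png

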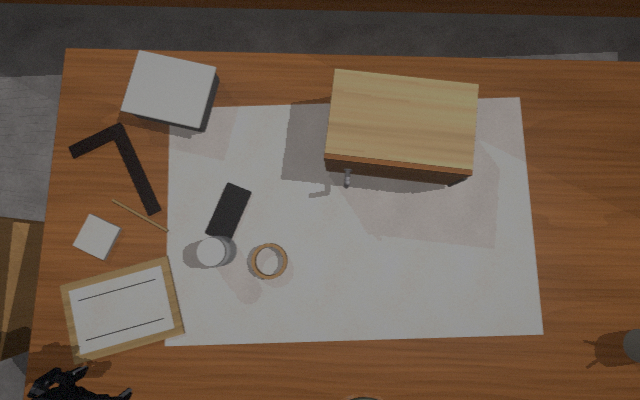

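View pics/scene0.png

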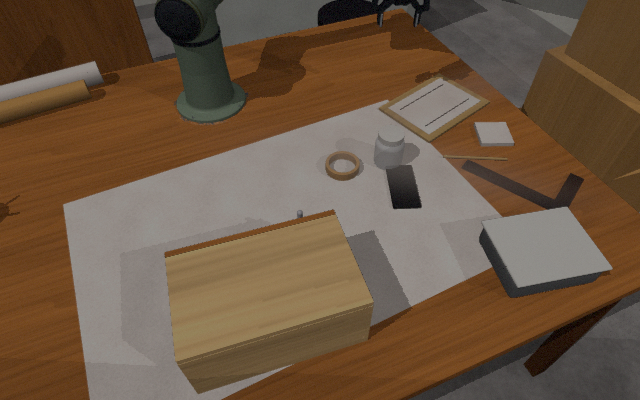

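```bash
r='[25.4,-27.8,-2,1.125,60]'; python3 -m inch '[[[25.4,-27.8,-2,1.1,60],[25.4,-27.8,-2,1.1,60],[25.4,-27.8,-2,1.1,60],[25.4,-27.8,-2,1.1,60],[25.4,-27.8,-2,1.1,60],[25.4,-27.8,-2,1.1,60],[25.4,-27.8,-2,1.1,60],[25.4,-27.8,-2,1.1,60]]]' 40; python3 -m inch '[[[25.4,-27.8,-4,1.1,60],[25.4,-27.8,-4,1.1,60],[25.4,-27.8,-4,1.1,60],[25.4,-27.8,-4,1.2,60],[25.4,-27.8,-4,1.2,60],[25.4,-27.8,-4,1.2,60],[25.4,-27.8,-4,1.2,60],[0,0,0,0,60]]]'
```

```text
time_s: 1.42
tcp_pos: [420.7, 281.6, 388.8]
orientation: [0.0, 0.125, 0.992, 0.0]
force: [0.9, 0.8, -0.9]
opening: 59.9
gripper_force: 0.0
time_s: 2.08
tcp_pos: [601.3, 83.6, 359.7]
orientation: [0.001, 0.058, 0.998, -0.001]
force: [0.6, 0.3, 0.8]
opening: 59.8
gripper_force: 0.0
```

```bash
python3 -m inch '[[[21.2,-23.1,0,1.5,60],[0,0,-25,0,60],[0,0,-25,0,60],[0,0,-25,0,60],[0,0,-18,0,60],[0,0,0,0,60]]]'; python3 - <<'E'
from h import *
o=get_obs();print(o["tcp_pos"])
for n in ("top","scene"):
    s=snapshot(n); p=pts(s)
    if n=="scene":
        cv2.imwrite("pics/a.png",cv2.resize(s["pixels"][150:260,220:380,::-1],None,fx=5,fy=5))
E
```

```text
time_s: 2.58
tcp_pos: [616.8, 65.5, 263.4]
orientation: [-0.004, 0.042, 0.999, -0.0]
force: [-0.9, -0.2, -0.3]
opening: 59.7
gripper_force: 0.0
[616.81568828  65.51218079 263.439044  ]
```

View pics/a.png

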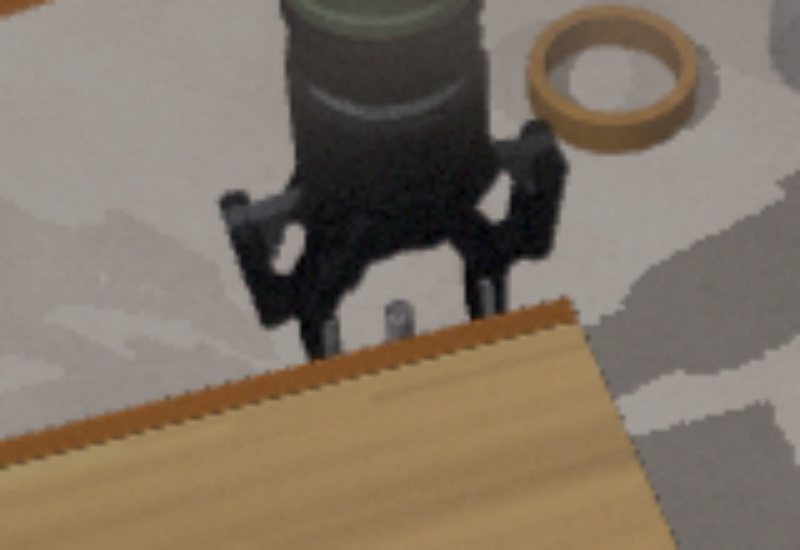

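```bash
python3 -m inch '[[[5.5,-5,2,0,60],[0,0,0,0,60],[0,0,0,0,5],[0,0,0,0,5],[0,0,0,0,5],[0,0,0,0,5],[0,0,0,0,5],[0,0,0,0,5]]]' 40
```

```text
time_s: 3.35
tcp_pos: [624.3, 61.5, 270.2]
orientation: [0.0, 0.041, 0.999, 0.001]
force: [-0.9, 5.0, 3.7]
opening: 10.6
gripper_force: 39.1
```

```bash
python3 - <<'E'
import numpy as np
h=np.array([652.9,-197.7]);v=np.array([622.3,60.5])-h
prev=h+v
for k in range(1,19):
    a=np.radians(5*k);p=h+np.array([[np.cos(a),-np.sin(a)],[np.sin(a),np.cos(a)]])@v
    print(k,p.round(1),(p-prev).round(1));prev=p
E
```

```text
1 [599.9  56.9] [-22.4  -3.6]
2 [577.9  51.3] [-22.   -5.6]
3 [556.5  43.8] [-21.4  -7.5]
4 [535.8  34.5] [-20.7  -9.3]
5 [516.   23.4] [-19.8 -11.1]
6 [497.3  10.6] [-18.7 -12.8]
7 [479.7  -3.7] [-17.6 -14.4]
8 [463.5 -19.6] [-16.2 -15.8]
9 [448.7 -36.8] [-14.8 -17.2]
10 [435.4 -55.2] [-13.2 -18.4]
11 [423.8 -74.7] [-11.6 -19.5]
12 [414.  -95.1] [ -9.9 -20.4]
13 [ 406.  -116.3] [ -8.  -21.2]
14 [ 399.8 -138.1] [ -6.2 -21.8]
15 [ 395.6 -160.4] [ -4.2 -22.3]
16 [ 393.3 -183. ] [ -2.3 -22.6]
17 [ 393.  -205.7] [ -0.3 -22.7]
18 [ 394.7 -228.3] [  1.7 -22.6]
```

```bash
python3 -m inch '[[[-11,-1.5,0,2.5,5],[-11,-2,0,2.5,5],[-11,-2.6,0,2.5,5],[-11,-3,0,2.5,5]]]'; python3 -m inch '[[[-10.7,-3.6,0,2.5,5],[-10.7,-3.9,0,2.5,5],[-10.4,-4.4,0,2.5,5],[-10.3,-4.9,0,2.5,5],[-19.8,-11.1,0,5,5],[-18.7,-12.8,0,5,5],[0,0,0,0,5]]]'
```

```text
time_s: 3.68
tcp_pos: [579.8, 52.6, 270.2]
orientation: [0.0, -0.047, 0.999, 0.002]
force: [-1.1, 5.3, 4.3]
opening: 10.8
gripper_force: 40.2
time_s: 4.27
tcp_pos: [496.1, 10.6, 270.2]
orientation: [-0.002, -0.219, 0.976, 0.001]
force: [-4.8, 6.2, 5.8]
opening: 10.6
gripper_force: 40.7
```

Tracking the arc well; continuing to about 88°.

```bash
python3 -m inch '[[[-17.6,-14.4,0,5,5],[-16.2,-15.8,0,5,5],[-14.8,-17.2,0,5,5],[-13.2,-18.4,0,5,5],[-11.6,-19.5,0,5,5],[-9.9,-20.4,0,5,5],[0,0,0,0,5]]]'; python3 -m inch '[[[-8,-21.2,0,5,5],[-6.2,-21.8,0,5,5],[-4.2,-22.3,0,5,5],[-2.3,-22.6,0,5,5],[-0.3,-22.7,0,5,5],[1,-14,0,3,5],[0,0,0,0,5],[0,0,0,0,5]]]'
```

```text
time_s: 4.85
tcp_pos: [413.2, -96.4, 270.1]
orientation: [-0.003, -0.463, 0.886, 0.001]
force: [-9.3, 4.5, 15.4]
opening: 10.4
gripper_force: 42.1
time_s: 5.52
tcp_pos: [394.5, -220.9, 270.1]
orientation: [-0.003, -0.663, 0.749, 0.001]
force: [-9.6, -0.7, 12.7]
opening: 10.6
gripper_force: 41.8
```

```bash
python3 -m inch '[[[0,0,0,0,50],[0,0,0,0,50],[0,0,0,0,50],[0,0,10,0,50],[0,0,30,0,50],[0,0,40,0,50],[0,-35,40,0,50],[0,-35,20,0,50]]]'; python3 - <<'E'
from h import *
s=snapshot("top")
cv2.imwrite("pics/b.png",cv2.resize(s["pixels"][130:290,300:500,::-1],None,fx=4,fy=4,interpolation=cv2.INTER_CUBIC))
for l in ["tweezers","door","tray"]:
    for d in outline_of(s,l)[:2]:
        p=pts(s,d["mask"]); print(l,round(d["conf"],2),d["bbox"],np.percentile(p,[2,50,98],axis=0).round().tolist())
        if l=="tweezers":
            q=p[abs(p[:,2]-104)<12]; print(len(q),cv2.minAreaRect(q[:,:2].astype(np.float32)))
p=pts(s)
q=p[(abs(p[:,2]-128)<4)&(p[:,0]>360)&(p[:,0]<660)&(p[:,1]<-120)&(p[:,1]>-260)]
print(len(q),cv2.fitLine(q[:,:2].astype(np.float32),cv2.DIST_HUBER,0,.01,.01).ravel())
E
```

```text
time_s: 6.18
tcp_pos: [397.0, -281.1, 404.6]
orientation: [0.0, -0.666, 0.746, -0.002]
force: [1.7, -0.2, -1.1]
opening: 50.1
gripper_force: 0.0
tweezers 0.61 [411.8, 185.6, 24.1, 83.9] [[433.0, -148.0, 59.0], [500.0, -127.0, 103.0], [621.0, -95.0, 110.0]]
548 ((526.26953125, -119.76558685302734), (50.731754302978516, 196.8172149658203), 88.6015625)
door 0.8 [395.5, 175.6, 82.8, 134.2] [[357.0, -218.0, 3.0], [511.0, -166.0, 62.0], [638.0, -73.0, 129.0]]
729 [ 9.9495548e-01 -1.0031767e-01  4.9798300e+02 -1.8697189e+02]
```

View pics/b.png

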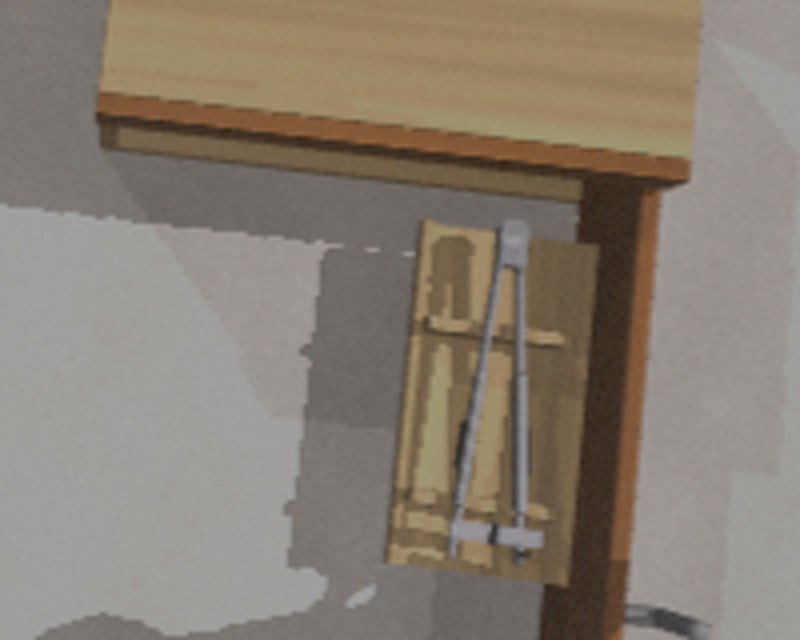

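```bash
cat >> h.py <<'E'
from scipy.spatial.transform import Rotation as Ro
def ray(s,u,v,z):
    R=Ro.from_quat(s["rotation"],scalar_first=True).as_matrix(); c=np.array(s["xyz"])
    d=R@np.array([(u-s["cx"])/s["fx"],-(v-s["cy"])/s["fy"],-1]); return c+d*(z-c[2])/d[2]
def q2(px): return px
E
python3 - <<'E'
from h import *
s=snapshot("top")
for n,(x,y,z) in dict(rear=(513,222,104),tipL=(520,562,104),tipR=(452,556,104),padl=(527,450,104),padr=(463,445,104),mark=(495,535,109.5),scR=(455,531,108),scL=(542,539,108),doortop=(648,250,128)).items():
    print(n,ray(s,300+x/4,130+y/4,z).round(1))
for l in ["grip","mark","pointer"]:
    for d in outline_of(s,l)[:2]:
        b=d["bbox"];print(l,round(d["conf"],2),b)
E
```

```text
rear [ 622.8 -129.9  104. ]
tipL [ 426.6 -132.5  104. ]
tipR [428.9 -93.7 104. ]
padl [ 490.1 -137.   104. ]
padr [ 492.  -100.2  104. ]
mark [ 441.7 -116.9  109.5]
scR [443.2 -94.5 108. ]
scL [ 440.1 -144.   108. ]
doortop [ 604.9 -199.8  128. ]
grip 0.68 [413.7, 186.0, 21.2, 82.2]
grip 0.63 [397.0, 175.6, 83.2, 136.4]
mark 0.64 [394.6, 173.6, 83.7, 135.4]
pointer 0.6 [430.0, 196.8, 4.6, 69.7]
```

```bash
python3 -m inch '[[[6,10,0,-5.5,50],[6,10,0,-5.5,50],[6,10,0,-5.5,50],[6,10,0,-5.5,50],[6,10,0,-5.5,50],[6,10,0,-5.5,50],[6,10,0,-5.5,50],[6,10,0,-5.5,50]]]' 40; python3 -m inch '[[[6,10,-11,-5.5,50],[6,10,-11,-5.5,50],[6,10,-11,-5.5,50],[6,10,-11,-5.5,50],[6,10,-11,-5.5,50],[6,10,-11,-5.5,50],[6,10,-11,-5.5,50],[0,0,0,-5.5,50]]]';python3 -m inch '[[[0,0,0,0,50],[0,0,0,0,50]]]'; python3 - <<'E'
from h import *
o=get_obs();print(o["tcp_pos"]);R=Ro.from_quat(o["orientation"],scalar_first=True).as_matrix();print(R.round(3),np.degrees(np.arctan2(R[1,1],R[0,1])))
g=o["tcp_pos"]+R[:,2]*155;print(g, "to go",np.array([491,-118.6,96])-g)
E
```

```text
time_s: 7.25
tcp_pos: [444.4, -200.6, 400.2]
orientation: [-0.001, -0.334, 0.943, 0.001]
force: [0.4, 0.2, -0.3]
opening: 50.2
gripper_force: 0.0
time_s: 7.92
tcp_pos: [485.8, -129.4, 321.2]
orientation: [-0.002, 0.043, 0.999, 0.001]
force: [0.7, -0.2, 0.0]
opening: 50.1
gripper_force: 0.0
time_s: 8.08
tcp_pos: [486.1, -131.3, 323.4]
orientation: [-0.001, 0.04, 0.999, 0.0]
force: [-0.7, 0.3, 0.5]
opening: 50.1
gripper_force: 0.0
[ 486.10464012 -131.29394656  323.43797706]
[[-0.997  0.08  -0.001]
 [ 0.08   0.997  0.   ]
 [ 0.001  0.    -1.   ]] 85.4127579514693
[ 485.88076624 -131.21789363  168.43815739] to go [  5.11923376  12.61789363 -72.43815739]
```

Correct, lower, then look before closing.

```bash
python3 -m inch '[[[5,12.6,0,0,50],[0,0,0,0,50],[0,0,-20,0,50],[0,0,-20,0,50],[0,0,-20,0,50],[0,0,-12.5,0,50],[0,0,0,0,50],[0,0,0,0,50]]]'; python3 - <<'E'
from h import *
o=get_obs();print(o["tcp_pos"],o["force"])
s=snapshot("top")
cv2.imwrite("pics/c.png",cv2.resize(s["pixels"][170:290,360:480,::-1],None,fx=5,fy=5,interpolation=cv2.INTER_CUBIC))
E
```

```text
time_s: 8.75
tcp_pos: [491.0, -119.7, 251.4]
orientation: [-0.001, 0.041, 0.999, 0.0]
force: [-0.3, -0.2, 0.3]
opening: 50.1
gripper_force: 0.0
[ 491.00808769 -119.6999326   251.38461583] [-0.30896281 -0.19021568  0.28990592]
```

View pics/c.png

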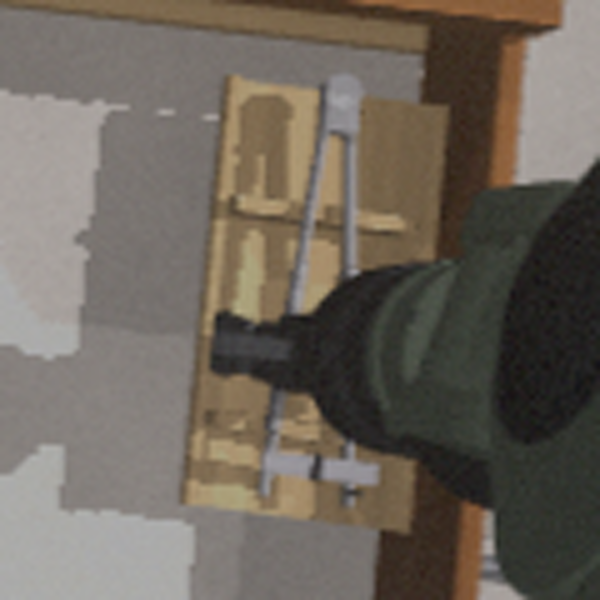

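```bash
python3 -m inch '[[[0,0,0,0,40],[0,0,0,0,36],[0,0,0,0,33],[0,0,0,0,33],[0,0,0,0,33],[0,0,0,0,33]]]' 40;  python3 -m inch '[[[0,0,5,0,33],[0,0,10,0,33],[0,0,10,0,33],[0,0,10,0,33],[0,0,0,0,33],[0,0,0,0,33]]]'
```

```text
time_s: 9.3
tcp_pos: [492.0, -119.6, 253.4]
orientation: [0.001, 0.041, 0.999, -0.0]
force: [-1.0, 1.8, 5.9]
opening: 33.4
gripper_force: 9.1
time_s: 9.8
tcp_pos: [491.9, -119.7, 287.7]
orientation: [0.001, 0.042, 0.999, -0.0]
force: [-0.1, -0.4, -0.8]
opening: 33.3
gripper_force: 7.1
```

```bash
python3 -m inch '[[[0,0,20,0,33],[0,0,30,0,33],[0,0,30,0,32],[0,0,30,0,31],[0,0,30,0,30],[0,0,30,0,29],[0,0,30,0,28],[0,0,20,0,27.5]]]'; python3 -m inch '[[[0,0,0,0,27],[0,0,0,0,27],[0,0,0,0,27],[0,0,0,0,27]]]'; python3 - <<'E'
from h import *
s=snapshot("top")
for l in ["tweezers"]:
    for d in outline_of(s,l)[:1]: print(l,d["conf"],d["bbox"])
cv2.imwrite("pics/d.png",cv2.resize(s["pixels"][200:300,370:470,::-1],None,fx=6,fy=6,interpolation=cv2.INTER_CUBIC))
E
```

```text
time_s: 10.47
tcp_pos: [491.4, -119.5, 509.1]
orientation: [0.001, 0.042, 0.999, -0.0]
force: [0.6, -0.6, -0.6]
opening: 27.8
gripper_force: 9.7
time_s: 10.8
tcp_pos: [491.1, -119.3, 504.7]
orientation: [-0.002, 0.042, 0.999, 0.001]
force: [0.5, -0.1, -1.4]
opening: 27.1
gripper_force: 9.9
tweezers 0.64 [452.1, 163.2, 32.9, 119.4]
```

View pics/d.png

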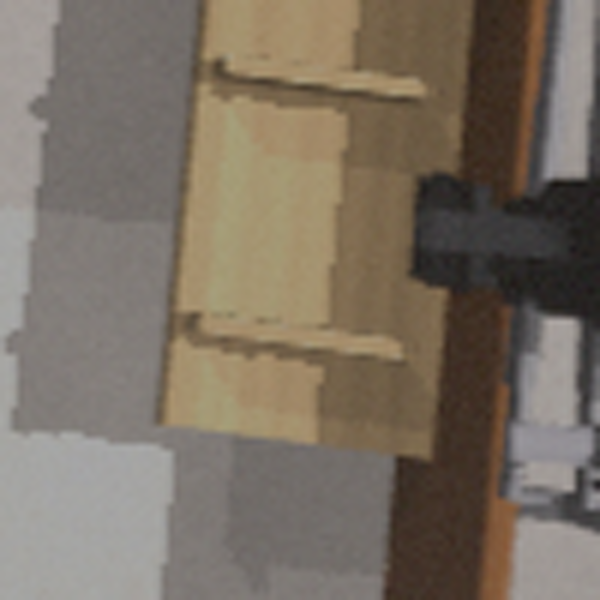

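```bash
python3 - <<'E'
from h import *
s=snapshot("top"); np.save("d.npy",s["pixels"])
cv2.imwrite("pics/e.png",cv2.resize(s["pixels"][260:295,448:493,::-1],None,fx=16,fy=16,interpolation=cv2.INTER_CUBIC))
E
```

```text
(no output)
```

View pics/e.png

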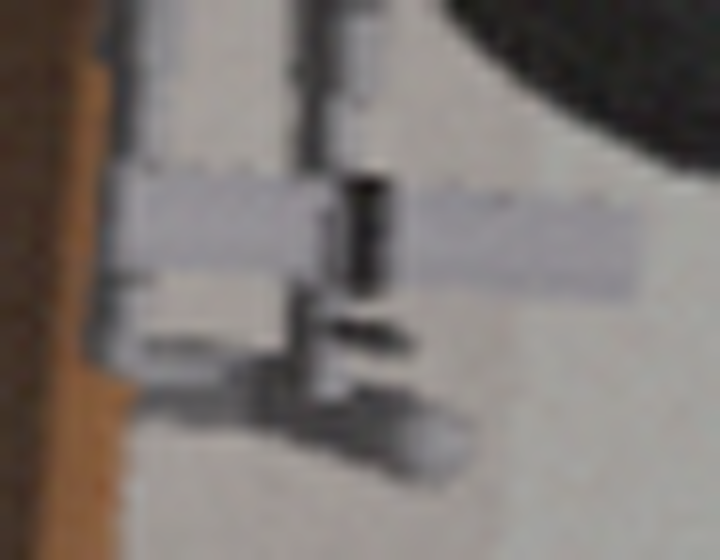

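```bash
python3 - <<'E'
from h import *
s=snapshot("top"); print(get_obs()["tcp_pos"])
f=lambda x,y,z: ray(s,448-.5+x/16,260-.5+y/16,z+341.3)
a=f(118,220,18);b=f(636,250,18);e=(b-a)/np.linalg.norm(b-a);print("scale len",np.linalg.norm(b-a),e)
e=np.array([-np.cos(np.radians(85.4)),-np.sin(np.radians(85.4)),0])
m=f(368,235,19.5);p=f(398,337,26);base=f(337,325,14)
for n,q in dict(mark=m,pin=p,base=base,l=a,r=b).items(): print(n,q.round(1),"y=",((q-a)@e-23).round(2))
print("pin-mark",(p-m)@e)
E
```

```text
[ 491.300584   -119.42422982  505.55635888]
scale len 51.340231402336805 [-0.02916204 -0.9995747   0.        ]
mark [ 441.7 -124.1  360.8] y= 1.17
pin [ 432.5 -124.3  367.3] y= 2.08
base [ 432.3 -123.   355.3] y= 0.79
l [442.3 -99.9 359.3] y= -23.0
r [ 440.9 -151.3  359.3] y= 28.27
pin-mark 0.9157590858214697
```

```bash
python3 -m inch '[[[0,0,0,0,26.6],[0,0,0,0,26.6],[0,0,0,0,26.6],[0,0,0,0,26.6],[0,0,0,0,26.6],[0,0,0,0,26.6],[0,0,0,0,26.6],[0,0,0,0,26.6]]]'; python3 - <<'E'
from h import *
s=snapshot("top")
z=pts(s); z=z[(z[:,2]>300)&(z[:,2]<400)&(z[:,1]<-90)&(z[:,1]>-160)]
for lo,hi in((420,450),(450,475),(520,560),(560,600),(600,635)):
    q=z[(z[:,0]>lo)&(z[:,0]<hi)]; print(lo,len(q),np.percentile(q,[10,50,90],axis=0).round(1).tolist() if len(q) else "")
cv2.imwrite("pics/f.png",cv2.resize(s["pixels"][260:295,448:493,::-1],None,fx=16,fy=16,interpolation=cv2.INTER_CUBIC))
E
```

```text
time_s: 11.67
tcp_pos: [491.4, -119.5, 506.6]
orientation: [0.0, 0.042, 0.999, -0.0]
force: [0.2, 0.3, -0.9]
opening: 26.9
gripper_force: 10.1
420 303 [[431.9, -145.9, 351.4], [440.8, -122.9, 360.2], [446.6, -103.4, 362.3]]
450 166 [[453.4, -127.2, 346.8], [463.2, -123.1, 354.2], [471.7, -105.2, 357.1]]
520 240 [[523.2, -133.1, 345.8], [537.8, -128.5, 353.4], [555.4, -114.2, 356.6]]
560 230 [[564.1, -135.7, 344.1], [581.4, -131.5, 352.3], [597.3, -120.5, 355.4]]
600 174 [[602.4, -137.7, 351.3], [612.5, -130.1, 355.9], [621.1, -123.8, 357.4]]
```

View pics/f.png

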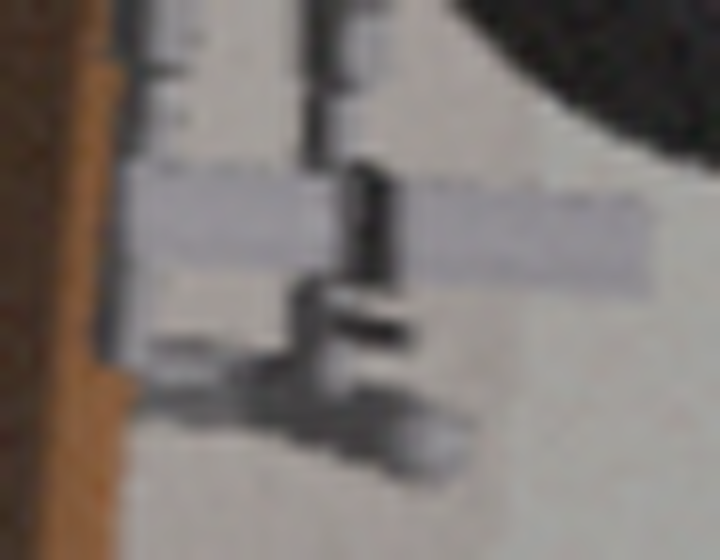

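```bash
for i in 1; do python3 -m inch '[[[0,0,0,0,26.4],[0,0,0,0,26.4],[0,0,0,0,26.4],[0,0,0,0,26.4],[0,0,0,0,26.4],[0,0,0,0,26.4],[0,0,0,0,26.4],[0,0,0,0,26.4]]]'; python3 -m inch '[[[0,0,0,0,26.4],[0,0,0,0,26.4],[0,0,0,0,26.4],[0,0,0,0,26.4],[0,0,0,0,26.4],[0,0,0,0,26.4],[0,0,0,0,26.4],[0,0,0,0,26.4]]]' >/dev/null; python3 -m inch '[[[0,0,0,0,26.4],[0,0,0,0,26.4],[0,0,0,0,26.4],[0,0,0,0,26.4],[0,0,0,0,26.4],[0,0,0,0,26.4],[0,0,0,0,26.4],[0,0,0,0,26.4]]]' >/dev/null;  python3 -m inch '[[[0,0,0,0,26.4],[0,0,0,0,26.4],[0,0,0,0,26.4],[0,0,0,0,26.4]]]'; done
python3 - <<'E'
from h import *
s=snapshot("top"); p=pts(s)
q=p[(abs(p[:,2]-128)<4)&(p[:,0]>360)&(p[:,0]<660)&(p[:,1]<-140)&(p[:,1]>-260)]
print(len(q),cv2.fitLine(q[:,:2].astype(np.float32),cv2.DIST_HUBER,0,.01,.01).ravel())
cv2.imwrite("pics/g.png",cv2.resize(s["pixels"][260:295,448:493,::-1],None,fx=16,fy=16,interpolation=cv2.INTER_CUBIC))
E
```

```text
time_s: 12.38
tcp_pos: [491.4, -119.5, 506.6]
orientation: [0.0, 0.042, 0.999, 0.0]
force: [0.3, -0.0, -1.1]
opening: 26.7
gripper_force: 10.2
time_s: 14.05
tcp_pos: [491.4, -119.5, 506.5]
orientation: [0.0, 0.042, 0.999, -0.0]
force: [0.5, -0.0, 0.2]
opening: 26.7
gripper_force: 10.2
443 [ 9.9524450e-01 -9.7408041e-02  5.0060040e+02 -1.8499034e+02]
```

View pics/g.png

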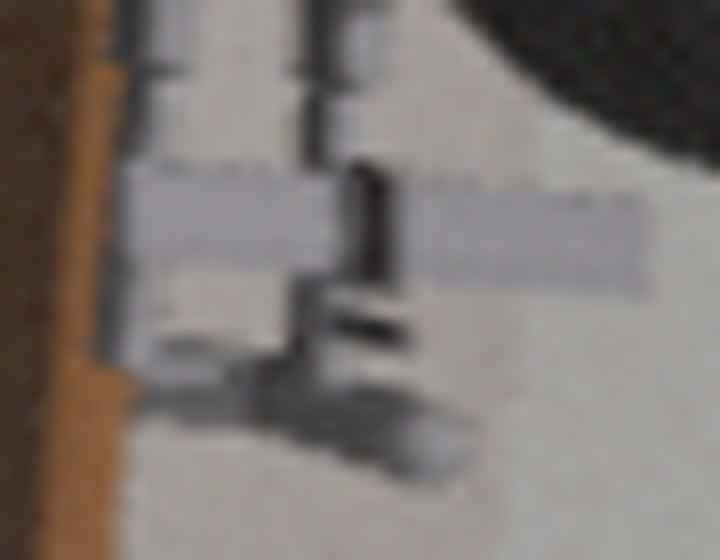

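The picture shows the pin top at about (398,332) and the marker at about (372,225). After allowing for parallax the two are in line to well under 1 mm. The hold is steady and the door is open.

```bash
python3 -c "
from plant import *
print(hand_in())"
```

```text
the job is handed in; nothing more can be done
None
```

I handed the job in at about 14 s: the door is open to about 90°, the tweezers are held level about 340 mm above the bench, and the pointer is within about 1 mm of the marker by my camera estimate. I held that gap for over 2 s and never went near the jar, tape or phone, but the hand-in gave no verdict.

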